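# Find the bronze cores by weight

### The job

Each of the three closed tins on the stone ledge under the gas pipe holds either a bronze core or the light wooden pattern for one; one or two of the three hold bronze, and only their weight tells. Feel which are heavy, set every tin with bronze upright on the flat terracotta tile and leave the wooden ones standing upright on the ledge. Set the tins down rather than dropping them, don't tip them over, and don't disturb the bowl, brush or bottle.

Things in the scene. Friction and masses are not known exactly. Their poses are not given: they have to be found in the camera images.
- tin_a: plain steel tin with a closed lid, upright cylinder 50 mm in diameter (lid 51 to 53 mm) and 73 mm tall with its slightly domed top, standing on the stone ledge; all three look the same. Empty it weighs about 110 g; with a wooden core inside about 150 g in all, with a bronze core 480 to 620 g in all. The lid stays on. Origin: centre of its underside, z along its axis; yaw means nothing
- tin_b: plain steel tin with a closed lid, upright cylinder 50 mm in diameter (lid 51 to 53 mm) and 73 mm tall with its slightly domed top, standing on the stone ledge; all three look the same. Empty it weighs about 110 g; with a wooden core inside about 150 g in all, with a bronze core 480 to 620 g in all. The lid stays on. Origin: centre of its underside, z along its axis; yaw means nothing
- tin_c: plain steel tin with a closed lid, upright cylinder 50 mm in diameter (lid 51 to 53 mm) and 73 mm tall with its slightly domed top, standing on the stone ledge; all three look the same. Empty it weighs about 110 g; with a wooden core inside about 150 g in all, with a bronze core 480 to 620 g in all. The lid stays on. Origin: centre of its underside, z along its axis; yaw means nothing
- ledge: fixed stone slab 170 (x) by 460 (y) by 30 mm high; origin at the centre of its underside, top 30 mm above it. The tins stand on it in a row along its y, about 125 mm apart, about 10 mm to the -x side of its middle line. Uprights of 22 mm copper pipe stand on it at x = +10 mm, y = +-215 mm
- pipe (a point): middle of the axis of a fixed copper gas pipe, 22 mm in diameter (27 mm at its fittings), that runs along the ledge's y over the tins, 195 mm above the table and about 20 mm to the +x side of the tins' axes. It blocks a gripper straight above a tin; coming in from the -x side with the tool leaning back about 35 degrees clears it
- tile: fixed flat terracotta tile 200 (x) by 220 (y) by 20 mm high, to the right of the ledge, nothing above it; origin at the centre of its underside, top 20 mm above it. Room for two tins side by side along y. Far beyond it, out of the way, stands a fixed white lidded pot 119 mm tall (at about x = 0.81, y = -0.23 m)
- bowl: loose copper bowl, 100 mm across, 45 mm high, bystander; origin at the centre of its underside
- brush: loose wooden brush 200 mm long lying flat, bystander; origin at its middle, x along its length
- bottle: loose white plastic bottle with a blue cap, 60 mm in diameter, 150 mm tall, bystander; origin at the centre of its underside
There are look-alikes about, which are no part of the job. Leave any blue or yellow look-alike of the tin_b alone. Leave any green look-alike of the tin_c alone.

How it is judged (in metres and radians):
At the end, for the whole second after the job is handed in: Every tin stands upright (within 0.12 rad) and still: each tin holding bronze on the tile (it rests on it with more than 3.1 N), each tin holding wood on the ledge (it rests on it with 0.4 to 3.1 N) (angle between each of tin_a, tin_b, tin_c's own z axis and vertical below 0.12 rad and linear speed of each of tin_a, tin_b, tin_c below 0.02 m/s and (contact force between tin_a and tile above 3.1 N or contact force between tin_a and ledge between 0.4 and 3.1 N) and (contact force between tin_b and tile above 3.1 N or contact force between tin_b and ledge between 0.4 and 3.1 N) and (contact force between tin_c and tile above 3.1 N or contact force between tin_c and ledge between 0.4 and 3.1 N)); the robot touches nothing.
It fails at once if a tin is tipped over (more than 0.7 rad) (angle between any of tin_a, tin_b, tin_c's own z axis and vertical above 0.7 rad).
It fails at once if a tin is dropped (moves faster than 0.8 m/s with no finger on it) ((linear speed of tin_a above 0.8 m/s and contact force between the fingers and tin_a below 0.1 N) or (linear speed of tin_b above 0.8 m/s and contact force between the fingers and tin_b below 0.1 N) or (linear speed of tin_c above 0.8 m/s and contact force between the fingers and tin_c below 0.1 N)).
It fails at once if the bowl, brush or bottle is shifted by more than 30 mm (distance of any of bowl, brush, bottle from where it was at the start of the episode above 0.03 m).
It also fails if it takes over 72 s, if anything falls off the work surface, if the arm or the gripper's body presses on something with over 40 N, if the wrist force passes 120 N, or if a joint passes its speed limit or range.

### The arm

A 7-joint arm with a two-finger parallel gripper is mounted at the origin on the work surface. World frame = base frame: x ahead of the robot, y to its left, z up, the work surface at z = 0. Lengths are in mm, angles in rad, forces in N, time in s.
With the tool pointing down it reaches from about 425 to 925 mm from the base axis. Payload 6.8 kg.
Tool frame: the origin (TCP) lies midway between the tips of the shut fingers; the grasp point (between the pads) lies 19 mm behind it; z points along the fingers, y is the line along which they close (so a half turn about z gives the same grasp; the last joint's range is limited). The gripper opens to 88 mm and grips with 3 to 60 N. Pads are 20 mm wide; open, the fingers measure 115 mm over their backs; the gripper's body (75 mm by 178 mm) begins 61 mm behind the grasp point.
Start: joints at [1.176, 0.477, 0.022, 1.555, -0.011, 1.109, -0.083], TCP at [190.956, -647.444, 222.664] pointing down, gripper open.
Joint ranges: [-2.96, 2.96], [-0.34, 2.1], [-1.41, 1.46], [0.24, 2.44], [-1.37, 4.51], [0.17, 1.92], [-2.96, 2.96]. Speed limits (rad/s): [2.39, 2.39, 3.14, 3.14, 3.14, 3.14, 3.14].

### API

Orientations are given as a unit quaternion [x, y, z, w].
In Python, from rig import r gives the robot as it stands.
- The arm moves only by the tool jog_arm, never from a script. Its argument "deltas" is text: rows parted by semicolons, each of 7 numbers parted by spaces: the turn, a rotation vector about the world's x, y, z in units of 5 degrees (1.0 is 5 degrees), then the shift along the world's x, y, z in mm, then the opening, from 0 (shut) to 1 (fully open). In form: wx wy wz tx ty tz fingers; .... A call has 1 to 10 rows; each row is the pose to reach, as a shift and turn from the pose commanded when the call began; what a row does not reach only later rows make up. A row lasts 1/12 s, in which the tool goes at most 41.7 mm and 7.16 degrees, less where a joint would pass 70% of its speed; a pose out of reach is approached as far as the arm can. A call with a gripper value outside its range is refused whole. The fingers move at their own pace and stop on an object; the grip force is fixed at half the most. Time passes only in rows, so rows that repeat a pose let the fingers close. It gives the time, the measured TCP pose, the force, the opening and the grip force at its end, in the units of the state.
- r.state(): the state, without advancing time (a new reading comes with each control period).
- r.grab_frame(name): name is "scene" or "side" or "wrist"; returns a dict with "frame" (400x640x3 uint8, blue, green, red), "intrinsics" (3x3 intrinsics, pixels), "position" and "attitude" of the camera in the world. Camera axes: x right, y down, z forward; pixel columns grow to the right and rows downward; lengths in mm; the calibration is good to about 2 mm. The wrist camera is an equidistant fisheye: a pixel r from the principal point sees the ray r / f radians off the axis. A picture is of the moment at which its call begins. There is no depth.
- r.job_done(): hands the job in; it is judged then, once.
The state is a dict: "time": time; "qpos": joint angles; "qvel": joint speeds; "tau": joint torques, N m; "position": TCP position; "orientation": TCP orientation; "force": force on the tool from outside, world axes, zero at the start; "torque": the same for the moment, N m; "finger_gap": finger opening in mm; "gripper_force": force on a finger pad.
Only numpy, scipy, OpenCV 4.12 (cv2) and the standard library are available. Lean on these libraries where they do the work, as an engineer would, in place of code of your own. Each camera call takes 0.05 s, during which the arm holds its last target. There are 200 camera calls.

## Working session

There is one attempt and no reset: what is moved stays moved. The work goes in short steps, Python scripts to look and compute and a tool call to move; the robot and the scene stay as the last step left them, time stands still between calls to the robot, and variables do not carry over. Pictures are saved under pics/ and viewed, at most 12 in all, crops included, and the job is handed in when it is done.

Besides the shell and the picture viewer there is one more tool, called by a JSON object that holds its "api" and its "payload", one argument or row to a line. jog_arm: Moves the arm, as the interface text tells. Its arguments: {"type":"object","properties":{"deltas":{"type":"string"}},"required":["deltas"]}

```bash
mkdir -p pics; python3 - <<'E'
from rig import r
import cv2,pickle
s=r.state();print(s)
d={}
for n in("scene","side"):
    f=r.grab_frame(n);d[n]=f;cv2.imwrite(f"pics/{n}0.png",f["frame"]);print(n,f["intrinsics"],f["position"],f["attitude"])
pickle.dump(d,open("d0.pkl","wb"))
E
```

```text
{'time': 0.0, 'qpos': array([ 1.175894  ,  0.4778058 ,  0.02231296,  1.55643002, -0.01150139,
        1.1092989 , -0.08309634]), 'qvel': array([ 0.00031084, -0.00061512,  0.00053973, -0.00156708,  0.00060434,
        0.00066578,  0.00022455]), 'tau': array([-1.40161465e-03, -5.82857895e+01,  1.53386906e+00, -2.72610587e+01,
       -5.44029172e-02,  1.71402917e-02,  1.55220882e-04]), 'position': array([ 190.78133361, -646.85444026,  221.68643565]), 'orientation': array([ 9.89731778e-01,  1.42934200e-01, -1.89442241e-04, -8.87182081e-04]), 'force': array([ 0.99923073,  0.09238164, -0.71296569]), 'torque': array([-0.02074511,  0.03210945,  0.02389613]), 'gripper_force': 0.0, 'finger_gap': 87.59796669746204}
scene [[393.45871858   0.         319.75519522]
 [  0.         393.45871858 196.89859452]
 [  0.           0.           1.        ]] [1449.52500679  -28.23873843  844.86502353] [ 0.66221769  0.61492195 -0.29100079 -0.31409754]
side [[361.11482911   0.         319.57197199]
 [  0.         361.11482911 199.76210444]
 [  0.           0.           1.        ]] [ 548.01243828 -794.50008666  610.21188791] [ 0.86674695 -0.02203851 -0.0015565  -0.49825857]
```

View pics/scene0.png

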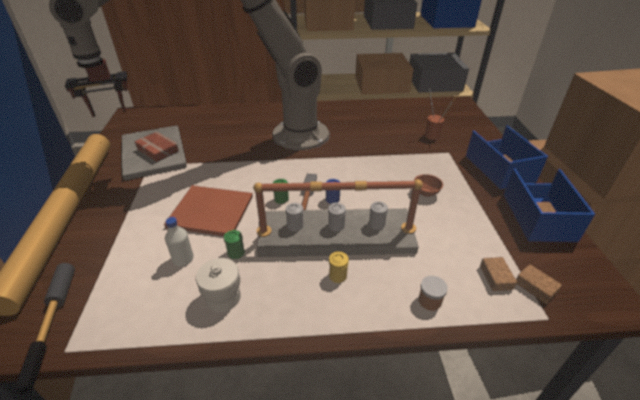

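View pics/side0.png

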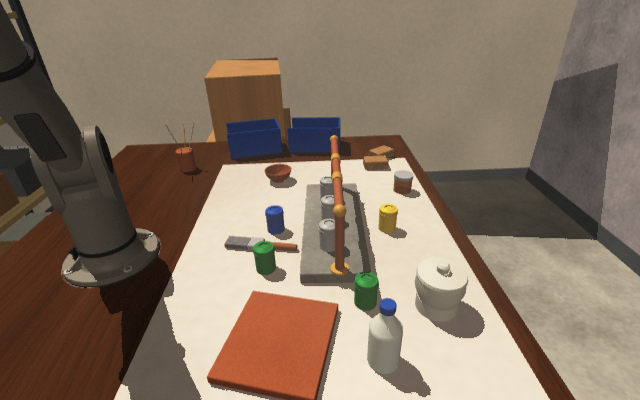

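The scene view shows the grey tins at about (294,216), (337,216) and (378,214), with the pipe above them, the tile at (212,210) and the bottle at (178,243). In the side view the tins are at (328,234), (329,207) and (328,187), the tile is at (278,340), and the green and blue look-alikes stand on the -x side at (264,257) and (275,219). I'll zoom in on both for the measurement.

```bash
python3 - <<'E'
import cv2,pickle,numpy as np
d=pickle.load(open("d0.pkl","rb"))
a=d["scene"]["frame"][165:265,240:440];b=d["side"]["frame"][165:290,215:375]
cv2.imwrite("pics/z1.png",np.vstack([cv2.resize(a,(800,400),interpolation=cv2.INTER_CUBIC)]))
cv2.imwrite("pics/z2.png",cv2.resize(b,None,fx=4.8,fy=4.8,interpolation=cv2.INTER_CUBIC))
E
```

```text
(no output)
```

View pics/z1.png

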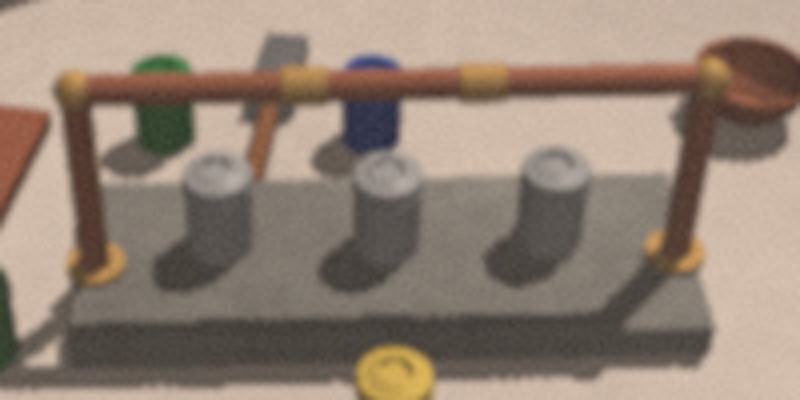

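View pics/z2.png

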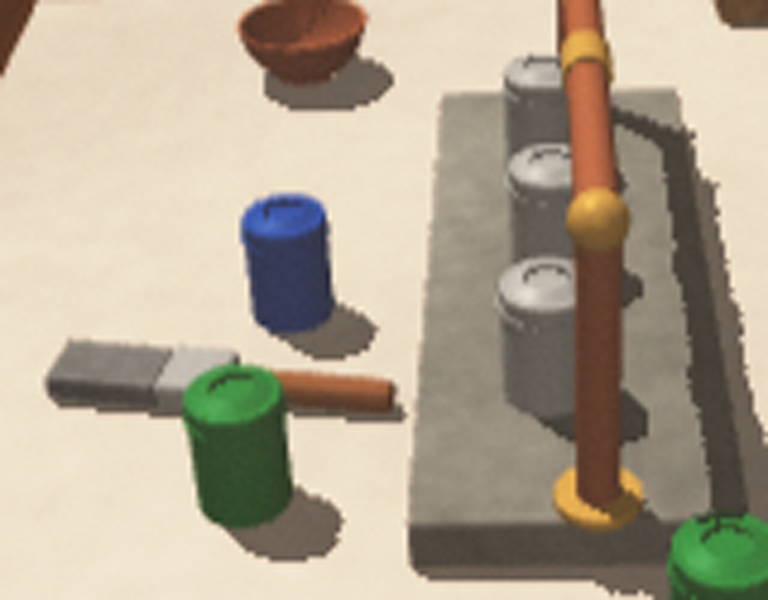

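In the zooms, the lid centres come out at scene pixels (294.5,208), (337,208) and (379,206), and at side pixels (328,225), (330,201) and (327.5,182). The lids are partly hidden by the pipe in the side view. Next I triangulate these points, the pipe ends, the tile and the obstacles.

```bash
cat > h.py <<'E'
import cv2,pickle,numpy as np
from scipy.spatial.transform import Rotation as R
def ray(f,p):
    K=f["intrinsics"];v=np.array([(p[0]-K[0,2])/K[0,0],(p[1]-K[1,2])/K[1,1],1])
    v=R.from_quat(f["attitude"]).apply(v);return np.array(f["position"]),v/np.linalg.norm(v)
def plane(f,p,z):
    o,v=ray(f,p);return (o+v*(z-o[2])/v[2]).round(0)
def tri(f,p,g,q):
    a,u=ray(f,p);b,v=ray(g,q);t=np.linalg.lstsq(np.c_[u,-v],b-a,rcond=None)[0]
    A=a+t[0]*u;B=b+t[1]*v;return ((A+B)/2).round(0),round(np.linalg.norm(A-B),1)
E
python3 - <<'E'
from h import *
d=pickle.load(open("d0.pkl","rb"));S=d["scene"];D=d["side"]
for n,p,q in [("t1",(294.5,208),(328,225.4)),("t2",(337,208),(330,200.8)),("t3",(379,206.2),(327.5,181.7)),
 ("pipeR",(258,187.5),(215+598/4.8,165+219/4.8)),("green",(280.5,182),(215+235/4.8,165+393/4.8)),("blue",(333,181.5),(215+285/4.8,165+218/4.8)),
 ("footR",(264,231),(215+598/4.8,165+497/4.8)),("fit1",(316,186),(215+585/4.8,165+52/4.8))]:
    print(n,*tri(S,p,D,q),plane(S,p,100),plane(D,q,100))
# tile
for f,n,roi in((D,"side",(200,280,150,120)),(S,"scene",(165,180,90,60))):
    x,y,w,h=roi;hs=cv2.cvtColor(f["frame"],cv2.COLOR_BGR2HSV)[y:y+h,x:x+w]
    m=cv2.inRange(hs,(0,140,120),(14,255,255));c=max(cv2.findContours(m,0,2)[0],key=cv2.contourArea)
    P=cv2.approxPolyDP(cv2.convexHull(c),6,True)[:,0]+[x,y];print(n,[(tuple(p.tolist()),plane(f,p,20)[:2].tolist()) for p in P])
# ledge corners top
for p in[(215+411/4.8,165+523/4.8),(215+441/4.8,165+92/4.8),(215+680/4.8,165+92/4.8)]:print("ledge side",plane(D,p,30))
for p in[(240+75/4,165+322/4),(240+712/4,165+320/4),(240+668/4,165+175/4)]:print("ledge scene",plane(S,p,30))
for n,p in[("brushend",(297,246)),("brushhead",(227,242)),("bowl",(278,180)),("greenfoot",(215+245/4.8,165+515/4.8)),("bluefoot",(215+290/4.8,165+320/4.8)),("bottle base",(385,362))]:print(n,plane(D,p,10))
E
```

```text
t1 [583. -37.  95.] 3.7 [587. -36. 100.] [584. -48. 100.]
t2 [595.  85.  96.] 6.0 [596.  86. 100.] [596.  73. 100.]
t3 [595. 208.  93.] 7.4 [597. 209. 100.] [596. 189. 100.]
pipeR [ 605. -131.  195.] 0.4 [ 482. -146.  100.] [619.  19. 100.]
green [422. -80.  69.] 5.6 [459. -77. 100.] [ 432. -125.  100.]
blue [435.  90.  70.] 8.4 [469.  87. 100.] [444.  34. 100.]
footR [ 605. -130.   31.] 2.2 [ 676. -121.  100.] [ 599. -211.  100.]
fit1 [613.  25. 199.] 3.6 [488.  32. 100.] [628. 226. 100.]
side [((252, 292), [402.0, -186.0]), ((337, 305), [592.0, -236.0]), ((313, 399), [535.0, -441.0]), ((207, 377), [348.0, -391.0])]
scene [((245, 196), [422.0, -200.0]), ((218, 194), [404.0, -290.0])]
ledge side [ 513. -144.   30.]
ledge side [530. 311.  30.]
ledge side [701. 297.  30.]
ledge scene [ 661. -143.   30.]
ledge scene [693. 309.  30.]
ledge scene [536. 317.  30.]
brushend [501.  -9.  10.]
brushhead [306.  23.  10.]
bowl [424. 391.  10.]
greenfoot [ 426. -110.   10.]
bluefoot [437.  63.  10.]
bottle base [ 670. -372.   10.]
```

The three tins triangulate to about (588,-37), (594,85) and (598,208) mm, with lids near z = 95–100. The pipe comes out at z = 195. Next I check the tile from the second view and compute the first approach.

```bash
cat >> h.py <<'E'
def target(g,az=-2,tilt=40):
    """grasp point -> TCP position and rotation"""
    Rt=R.from_euler('z',az,degrees=True)*R.from_euler('y',-tilt,degrees=True)*R.from_euler('x',180,degrees=True)
    return np.array(g)+19*Rt.apply([0,0,1]),Rt
def delta(s,g,az=-2,tilt=40,back=0):
    p,Rt=target(g,az,tilt);p=p-back*Rt.apply([0,0,1])
    w=(Rt*R.from_quat(s["orientation"]).inv()).as_rotvec(degrees=True)/5
    return w.round(2),(p-s["position"]).round(0)
E
python3 - <<'E'
from h import *
from rig import r
d=pickle.load(open("d0.pkl","rb"));S=d["scene"];D=d["side"]
for f,n,roi in((S,"scene",(165,183,92,55)),(D,"side",(200,280,150,120))):
    x,y,w,h=roi;hs=cv2.cvtColor(f["frame"],cv2.COLOR_BGR2HSV)[y:y+h,x:x+w]
    m=cv2.inRange(hs,(0,110,60),(14,255,255));c=max(cv2.findContours(m,0,2)[0],key=cv2.contourArea)
    P=cv2.approxPolyDP(cv2.convexHull(c),5,True)[:,0]+[x,y];print(n,[(tuple(p.tolist()),plane(f,p,20)[:2].tolist()) for p in P])
s=r.state();print(delta(s,(588,-37,72),back=110),delta(s,(588,-37,72)))
E
```

```text
scene [((172, 214), [495.0, -422.0]), ((192, 186), [354.0, -384.0]), ((251, 194), [412.0, -180.0]), ((235, 227), [569.0, -219.0]), ((222, 234), [597.0, -255.0]), ((186, 228), [563.0, -366.0])]
side [((253, 291), [404.0, -183.0]), ((337, 304), [592.0, -233.0]), ((316, 399), [540.0, -441.0]), ((285, 399), [489.0, -438.0]), ((208, 381), [352.0, -399.0])]
(array([ 0.99, -7.97, -3.54]), array([339., 612., -80.])) (array([ 0.99, -7.97, -3.54]), array([ 409.,  609., -164.]))
```

{"api": "jog_arm", "payload": {
  "deltas": "0 0 0 0 30 25 1;0.1 -0.8 -0.4 15 65 40 1;0.2 -1.6 -0.7 30 100 45 1;0.3 -2.4 -1.1 45 135 45 1;0.4 -3.2 -1.4 60 170 45 1;0.5 -4 -1.8 75 205 45 1;0.6 -4.8 -2.1 90 240 45 1;0.7 -5.6 -2.5 105 275 45 1;0.8 -6.4 -2.8 120 310 45 1;1 -7.2 -3.2 135 345 45 1"
}}

```text
time: 0.93
position: [326.0, -300.9, 267.5]
orientation: [0.95, -0.002, 0.312, 0.002]
force: [1.3, 0.7, 0.2]
finger_gap: 87.9
gripper_force: 0.0
```

```bash
python3 - <<'E'
from h import *
from rig import r
d=pickle.load(open("d0.pkl","rb"));S=d["scene"];D=d["side"]
for p,q in[((192,186),(207.5,379)),((251,194),(252.5,291.5))]:print(tri(S,p,D,q))
s=r.state();print(s["time"],s["qpos"].round(2),s["force"],delta(s,(588,-37,72),back=110),delta(s,(588,-37,72)))
E
```

```text
(array([ 346., -388.,   12.]), np.float64(3.4))
(array([ 403., -181.,   15.]), np.float64(3.7))
0.9333 [ 1.17 -0.09 -0.18  2.32 -0.87  0.73  0.03] [1.30410489 0.71012315 0.22789835] (array([ 0.01, -0.73, -0.34]), array([ 204.,  266., -126.])) (array([ 0.01, -0.73, -0.34]), array([ 274.,  263., -210.]))
```

{"api": "jog_arm", "payload": {
  "deltas": "0 -0.2 -0.1 25 33 0 1;0 -0.4 -0.2 50 66 0 1;0 -0.7 -0.3 75 99 0 1;0 -0.7 -0.3 100 132 0 1;0 -0.7 -0.3 125 165 -15 1;0 -0.7 -0.3 150 198 -35 1;0 -0.7 -0.3 175 231 -60 1;0 -0.7 -0.3 190 255 -90 1;0 -0.7 -0.3 204 266 -120 1;0 -0.7 -0.3 204 266 -126 1"
}}

```text
time: 1.77
position: [479.2, -71.5, 218.8]
orientation: [0.941, -0.012, 0.337, 0.004]
force: [0.0, -0.5, 0.3]
finger_gap: 87.6
gripper_force: 0.0
```

```bash
python3 - <<'E'
from h import *
from rig import r
f=r.grab_frame("wrist");pickle.dump(f,open("w1.pkl","wb"));cv2.imwrite("pics/w1.png",f["frame"]);print(f["intrinsics"],f["position"],f["attitude"])
s=r.state();print(s["time"],s["qpos"].round(2),s["force"],delta(s,(588,-37,72)))
E
```

```text
[[309.70691629   0.         321.196679  ]
 [  0.         309.70691629 202.44825698]
 [  0.           0.           1.        ]] [430.87145501 -69.04311097 387.92511543] [-0.68205601  0.70006188 -0.15132245  0.14769723]
1.8167 [ 1.55 -0.1  -1.38  2.43 -1.35  0.17 -0.17] [-0.45167971  3.71659734 -0.278958  ] (array([-0.02, -0.16, -0.19]), array([ 121.,   29., -160.]))
```

View pics/w1.png

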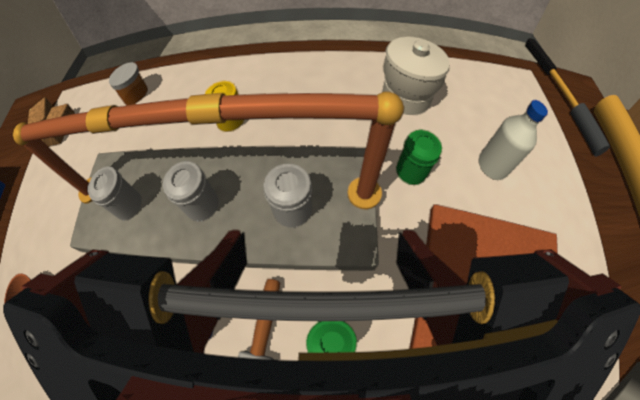

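The wrist view shows the three tins at (288,187), (185,184) and (110,190), between the fingers and the pipe. The arm has folded into its joint limits (q3, q4, q5 and q6), because the wrist is too close to the base. I'll back off, extend with the tool upright, and come in on a better arm branch.

{"api": "jog_arm", "payload": {
  "deltas": "0 0.8 0 0 -20 25 1;0 1.8 0 0 -50 50 1;0 2.9 0 0 -85 75 1;0 4 0 0 -120 90 1;0 5 0 0 -155 100 1;0 6 0 0 -190 100 1;0 7 0 0 -225 100 1;0 7.8 0 5 -260 100 1;0 7.8 0 15 -290 100 1;0 7.8 0 20 -310 100 1"
}}

```text
time: 2.65
position: [488.1, -255.8, 300.6]
orientation: [1.0, -0.012, 0.004, 0.01]
force: [-0.8, 0.9, 2.0]
finger_gap: 87.6
gripper_force: 0.0
```

```bash
python3 - <<'E'
from h import *
from rig import r
s=r.state();print(s["time"],s["qpos"].round(2),s["position"],R.from_quat(s["orientation"]).as_matrix().round(2).tolist())
E
```

```text
2.65 [ 1.23  0.38 -1.1   1.72  0.38  1.25 -1.56] [ 488.06840473 -255.76329249  300.61482113] [[1.0, -0.02, 0.01], [-0.02, -1.0, -0.02], [0.01, 0.02, -1.0]]
```

```bash
cat >> h.py <<'E'
from scipy.optimize import least_squares
LO=np.array([-2.96,-.34,-1.41,.24,-1.37,.17,-2.96]);HI=np.array([2.96,2.1,1.46,2.44,4.51,1.92,2.96])
def fk(q,k):
    b,c,h,L1,L2,L3,a1,a2=k;z=np.array([0,0,1.])
    A=R.from_euler('z',b+q[0])*R.from_euler('y',q[1])*R.from_euler('z',q[2]);p=h*z+A.apply([a1,0,L1])
    A=A*R.from_euler('y',q[3])*R.from_euler('z',q[4]);p=p+A.apply([a2,0,L2])
    A=A*R.from_euler('y',q[5])*R.from_euler('z',q[6]+c);return p+A.apply(z*L3),A
E
python3 - <<'E'
from h import *
Q=[[1.1759,.4778,.0223,1.5564,-.0115,1.1093,-.0831],[1.17,-.09,-.18,2.32,-.87,.73,.03],[1.55,-.1,-1.38,2.43,-1.35,.17,-.17],[1.23,.38,-1.1,1.72,.38,1.25,-1.56]]
P=[[190.8,-646.9,221.7],[326,-300.9,267.5],[480,-74,216],[488.1,-255.8,300.6]]
O=[[.98973,.14293,0,-.0009],[.95,-.002,.312,.002],[.94,-.012,.337,.004],[1,-.012,.004,.01]]
def res(k):
    e=[]
    for i,(q,p,o) in enumerate(zip(Q,P,O)):
        x,A=fk(q,k);w=.2 if i==2 else 1
        e+=[*w*(x-p)/10,*w*10*(A*R.from_quat(o).inv()).as_rotvec()]
    return np.array(e)
best=min((least_squares(res,[b,c,300,450,450,250,0,0]) for b in(-3,-2.4,-1,0,1,2) for c in(0,1.57,3.14,-1.57)),key=lambda s:s.cost)
print(best.cost,best.x.round(3));print(res(best.x).reshape(-1,6).round(1));np.save("k.npy",best.x)
E
```

```text
337.8796880698618 [ 7.610000e-01 -1.026000e+00  1.711300e+03 -1.570395e+03  6.921660e+02
 -1.571524e+03  1.047750e+02  1.412486e+03]
[[  3.6   5.    4.6  -0.   -0.   -3.6]
 [ -2.5   7.2  -0.7   3.    1.2   3.2]
 [ -0.9 -20.5   5.9   0.7   0.3   0.8]
 [ -3.6  -4.6  -5.    0.5   0.2   2.7]]
```

```bash
python3 - <<'E'
from h import *
import itertools
Q=np.array([[1.1759,.4778,.0223,1.5564,-.0115,1.1093,-.0831],[1.17,-.09,-.18,2.32,-.87,.73,.03],[1.55,-.1,-1.38,2.43,-1.35,.17,-.17],[1.23,.38,-1.1,1.72,.38,1.25,-1.56]])
P=[[190.8,-646.9,221.7],[326,-300.9,267.5],[480,-74,216],[488.1,-255.8,300.6]]
O=[[.98973,.14293,0,-.0009],[.95,-.002,.312,.002],[.94,-.012,.337,.004],[1,-.012,.004,.01]]
def res(k,sg):
    e=[]
    for i,(q,p,o) in enumerate(zip(Q,P,O)):
        x,A=fk(q*sg,k);w=.2 if i==2 else 1
        e+=[*w*(x-p)/10,*w*10*(A*R.from_quat(o).inv()).as_rotvec()]
    return np.array(e)
out=[]
for s in itertools.product((1,-1),repeat=4):
    sg=np.array([s[0],1,s[1],1,s[2],1,s[3]])
    for b in(-2.4,-.1,1.5,3):
        for c in(0,1.57,3.1,-1.57):
            z=least_squares(res,[b,c,300,450,450,250,0,0],args=(sg,),bounds=([-4,-4,0,200,200,50,-150,-150],[4,5,600,700,700,500,150,150]),max_nfev=30)
            out.append((z.cost,s,z.x))
out.sort(key=lambda t:t[0])
for o in out[:3]:print(o[0],o[1],o[2].round(2))
z=out[0];sg=np.array([z[1][0],1,z[1][1],1,z[1][2],1,z[1][3]]);print(res(z[2],sg).reshape(-1,6).round(1));np.savez("k.npz",k=z[2],sg=sg)
E
```

```text
1.3081548424831098 (-1, -1, -1, -1) [-9.0000e-02  1.4900e+00  2.2444e+02  5.4777e+02  4.4284e+02  2.9924e+02
  1.6630e+01 -1.2040e+01]
1.3081548424831428 (-1, -1, -1, -1) [-9.0000e-02  1.4900e+00  2.2444e+02  5.4777e+02  4.4284e+02  2.9924e+02
  1.6630e+01 -1.2040e+01]
1.308154842483163 (-1, -1, -1, -1) [-9.0000e-02  1.4900e+00  2.2444e+02  5.4777e+02  4.4284e+02  2.9924e+02
  1.6630e+01 -1.2040e+01]
[[ 0.3  0.8 -0.5 -0.   0.  -0. ]
 [ 0.   0.  -0.2 -0.4  0.  -0.2]
 [ 0.1 -0.3 -0.  -0.1  0.  -0. ]
 [ 0.4 -0.8  0.7 -0.1 -0.  -0.1]]
```

```bash
cat >> h.py <<'E'
try:
    _z=np.load("k.npz");KK,SG=_z["k"],_z["sg"]
except Exception: pass
def F(q): return fk(np.array(q)*SG,KK)
def err(q,p,Rt):
    x,A=F(q);return np.r_[(p-x)/1000,(Rt*A.inv()).as_rotvec()]
def jac(q):
    x,A=F(q);J=[]
    for i in range(7):
        d=np.array(q,float);d[i]+=1e-5;y,B=F(d);J.append(np.r_[(y-x)/1000,(B*A.inv()).as_rotvec()]/1e-5)
    return np.array(J).T
def sim(q,way,n=10,W=np.ones(7),rest=None,kn=0):
    """way: list of (p,R); DLS following each in n steps"""
    q=np.array(q,float)
    for p,Rt in way:
        x,A=F(q);w=(Rt*A.inv()).as_rotvec()
        for i in range(1,n+1):
            e=err(q,x+(p-x)*i/n,R.from_rotvec(w*i/n)*A);J=jac(q)
            Jp=(J/W).T@np.linalg.inv(J/W@J.T+1e-4*np.eye(6))
            dq=Jp@e
            if rest is not None: dq+=(np.eye(7)-Jp@J)@(kn*(rest-q))
            q=np.clip(q+dq,LO,HI)
    return q
def ik(p,Rt,q0,reg=.03,rest=None):
    rest=np.array(q0) if rest is None else rest
    z=least_squares(lambda q:np.r_[err(q,p,Rt)*[10]*1 if 0 else err(q,p,Rt)*10,reg*(q-rest)],np.clip(q0,LO+.01,HI-.01),bounds=(LO+.03,HI-.03))
    return z.x,err(z.x,p,Rt)
E
python3 - <<'E'
from h import *
q0=[1.1759,.4778,.0223,1.5564,-.0115,1.1093,-.0831]
x,A=F(q0)
rows=[(0,0,0,0,30,25),(.1,-.8,-.4,15,65,40),(.2,-1.6,-.7,30,100,45),(.5,-4,-1.8,75,205,45),(1,-7.2,-3.2,135,345,45)]
way=[(x+np.array(t[3:]),R.from_rotvec(np.array(t[:3])*5,degrees=True)*A) for t in rows]
print("target q",[1.17,-.09,-.18,2.32,-.87,.73,.03]);print(sim(q0,way).round(2))
mid=(LO+HI)/2
for n,g,az in[("t1",(588,-37,72),-2),("t2",(594,85,72),-2),("t3",(598,208,72),-2),("t3r",(598,208,72),10),("P1",(456,-362,65),-15),("P2",(482,-265,65),-15),("P1r",(456,-362,65),-40)]:
  for tl in(35,):
    for up in (0,70):
      p,Rt=target(g,az,tl);p[2]+=up;p[0]-=up*.3
      b=None
      for t in range(8):
        rng=np.random.default_rng(t);q,e=ik(p,Rt,LO+(HI-LO)*rng.uniform(.2,.8,7),.005,np.array([-np.arctan2(p[1],p[0]),.5,0,1.6,0,.9,-1.5]))
        c=np.linalg.norm(e)*100+.1*np.abs(q-mid).max()
        if b is None or c<b[0]:b=(c,q,e)
      print(n,tl,up,b[1].round(2),np.linalg.norm(b[2]).round(4))
E
```

```text
target q [1.17, -0.09, -0.18, 2.32, -0.87, 0.73, 0.03]
[ 1.13 -0.07 -0.14  2.31 -0.86  0.77  0.01]
t1 35 0 [-0.14  0.46  0.14  2.26  3.52  0.2   1.11] 0.0
t1 35 70 [-0.52  0.34  0.58  2.28  4.47  0.2   0.13] 0.0
t2 35 0 [-0.28  0.47  0.01  2.23  2.47  0.2   1.97] 0.0
t2 35 70 [-0.08  0.31 -0.23  2.26  1.68  0.2   2.78] 0.0
t3 35 0 [-0.64  0.51  0.15  2.14  1.88  0.2   2.32] 0.0
t3 35 70 [-1.34  0.57  1.    2.17 -1.23  0.2  -0.99] 0.0
t3r 35 0 [-0.37  0.5  -0.1   2.16  2.24  0.2   2.25] 0.0
t3r 35 70 [-0.15  0.37 -0.38  2.18  1.57  0.25  2.93] 0.0001
P1 35 0 [ 0.95  0.49 -0.3   2.25  4.11  0.2   1.03] 0.0
P1 35 70 [ 1.65  0.59 -1.11  2.26  1.4   0.2  -2.41] 0.0
P2 35 0 [ 0.69  0.45 -0.22  2.34  3.56  0.24  1.39] 0.0
P2 35 70 [0.51 0.26 0.   2.35 4.43 0.2  0.49] 0.0
P1r 35 0 [0.53 0.46 0.06 2.28 3.15 0.21 1.43] 0.0
P1r 35 70 [ 1.14  0.35 -0.6   2.29  1.92  0.2   2.79] 0.0
```

```bash
cat >> h.py <<'E'
_s=np.array([(x,y,-z) for x in(-37.5,0,37.5) for y in np.linspace(-89,89,9) for z in np.linspace(61,190,8)]+[(45*np.cos(a),45*np.sin(a),-z) for a in np.linspace(0,6.2,12) for z in np.linspace(190,320,6)]+[(x,y,-z) for x in(-10,10) for y in(-57,57) for z in(-19,0,20,40,61)])
def clear(g,A):
    """clearance of gripper hull to pipe and uprights, mm; g grasp point"""
    P=np.array(g)+A.apply(_s);px=605+.042*(P[:,1]+131)
    c=np.where((P[:,1]>-135)&(P[:,1]<305),np.hypot(P[:,0]-px,P[:,2]-195),999)
    for u in((605,-131),(623,299)):c=np.r_[c,np.where(P[:,2]<195,np.hypot(P[:,0]-u[0],P[:,1]-u[1]),999)+2]
    return c.min()-13.5
def bestik(p,A,seeds,w=.02):
    b=None
    for s in seeds:
        q,e=ik(p,A,s,.001)
        for _ in range(15): # climb margin in the nullspace
            J=jac(q);n=np.linalg.svd(J)[2][-1];c=[(margin(q+d*n),d) for d in(-.06,0,.06)];d=max(c)[1]
            if d==0:break
            q=q+d*n;q=q+np.linalg.pinv(jac(q))@err(q,p,A)
        if np.linalg.norm(err(q,p,A))<.003 and (b is None or margin(q)>margin(b)):b=q
    return b
E
cat > map.py <<'E'
from h import *
from multiprocessing import Pool
seeds=[[.5,.65,-.85,2.18,1.6,.75,-.5],[.1,.55,-.4,2.2,1.8,.5,-.3],[-.6,.65,.85,2.18,-1,.75,.5],[0,.5,0,2.25,3.1,.4,1.5],[-.6,.65,.85,2.18,4,.75,0]]
T=[("t1",(588,-37,72)),("t2",(594,85,72)),("t3",(598,208,72))]
def one(a):
    n,g,t,az,h=a;A=ori(t,az,az+h);p=np.array(g)+19*A.apply([0,0,1])
    c=clear(g,A)
    if c<8:return None
    q=bestik(p,A,seeds)
    return None if q is None else (n,t,az,h,round(c),round(margin(q),2),q.round(2).tolist())
if __name__=="__main__":
    with Pool() as P:o=P.map(one,[(n,g,t,az,h) for n,g in T for t in(32,38,44,50) for az in(-24,-16,-8,0,8,16,24) for h in(0,180)])
    for n,_ in T:
        for x in sorted([x for x in o if x and x[0]==n],key=lambda x:-min(x[5],.3)-min(x[4],20)/200)[:7]:print(*x)
E
OMP_NUM_THREADS=1 OPENBLAS_NUM_THREADS=1 timeout 500 python3 map.py
```

```text
t1 32 -8 0 19 0.2 [0.49, 0.54, -0.65, 2.24, 1.95, 0.37, 2.72]
t1 32 -8 180 19 0.2 [0.49, 0.54, -0.65, 2.24, 1.95, 0.37, -0.42]
t1 32 -16 0 15 0.2 [0.35, 0.51, -0.53, 2.24, 1.87, 0.39, 2.61]
t1 32 -16 180 15 0.2 [0.33, 0.51, -0.49, 2.24, 1.88, 0.38, -0.55]
t1 38 -16 0 24 0.16 [-0.78, 0.64, 0.84, 2.28, 3.85, 0.33, 0.34]
t1 38 -16 180 24 0.16 [-0.02, 0.47, -0.09, 2.28, 2.44, 0.33, -1.19]
t1 38 -8 0 24 0.15 [0.16, 0.48, -0.25, 2.29, 2.62, 0.32, 1.97]
t2 32 -8 0 24 0.23 [0.09, 0.52, -0.48, 2.21, 1.79, 0.41, 2.61]
t2 32 -8 180 24 0.23 [0.54, 0.85, -1.17, 2.21, 1.81, 0.93, -0.36]
t2 32 -16 0 14 0.25 [0.39, 0.72, -0.97, 2.19, 1.73, 0.82, 2.63]
t2 32 -16 180 14 0.25 [0.47, 0.82, -1.12, 2.19, 1.76, 0.97, -0.49]
t2 32 0 0 28 0.22 [0.25, 0.55, -0.64, 2.22, 1.87, 0.4, 2.72]
t2 32 0 180 28 0.22 [0.24, 0.55, -0.62, 2.22, 1.88, 0.4, -0.43]
t2 32 8 180 18 0.22 [0.39, 0.6, -0.77, 2.22, 1.91, 0.39, -0.27]
t3 32 8 180 19 0.3 [0.32, 0.83, -1.1, 2.14, 1.79, 0.8, -0.23]
t3 32 0 180 14 0.32 [0.27, 0.83, -1.09, 2.12, 1.76, 0.89, -0.36]
t3 38 0 180 22 0.27 [-0.28, 0.54, -0.3, 2.17, 2.0, 0.44, -0.82]
t3 38 8 0 23 0.25 [-1.23, 0.76, 0.97, 2.19, 4.14, 0.43, 0.0]
t3 38 8 180 23 0.25 [-0.1, 0.56, -0.47, 2.19, 2.13, 0.43, -0.76]
t3 38 0 0 22 0.24 [-0.32, 0.53, -0.25, 2.17, 2.01, 0.41, 2.3]
t3 38 -8 0 9 0.29 [-0.4, 0.54, -0.2, 2.15, 1.82, 0.47, 2.33]
```

```bash
cat > srch2.py <<'E'
from h import *
from rig import r
from multiprocessing import Pool
q0=r.state()["qpos"]
G=(588,-37,72);t,az,half=33,-8,180
def one(seed):
    g=np.random.default_rng(seed)
    p1=np.array([g.uniform(480,640),g.uniform(-350,0),g.uniform(300,400)]).round(-1);psi1=g.uniform(20,150)//10*10
    t2=g.uniform(0,40)//5*5;g2=g.uniform(-90,90)//10*10
    p2=np.array([g.uniform(470,580),g.uniform(-200,50),g.uniform(270,340)]).round(-1);psi2=g.uniform(psi1,175)//5*5
    off=np.array([-g.uniform(0,40),0,g.uniform(60,80)]).round(-1)
    pre=grasp(G,t,az,az+half,off);fin=grasp(G,t,az,az+half)
    q=q0;qs=[];E=[]
    for w in[(p1,ori(0,0,psi1)),(p2,ori(t2,g2,psi2)),pre,fin]:
        q=sim(q,[w],12);qs.append(q);E.append(np.linalg.norm(err(q,*w)))
    return sum(E)-.2*min(margin(q),margin(qs[2]),.2)-.02*min(margin(qs[0]),margin(qs[1]),.2),E,dict(psi1=psi1,p1=p1,t2=t2,g2=g2,psi2=psi2,p2=p2,off=off,c=clear(np.array(G)+off,pre[1])),np.round(qs,2).tolist()
if __name__=="__main__":
    with Pool() as P:o=P.map(one,range(500),chunksize=5)
    o.sort(key=lambda t:t[0])
    for c,E,d,qs in o[:4]:print(round(c,3),np.round(E,3),{k:np.round(v).tolist() for k,v in d.items()},*qs,sep="\n ")
E
OMP_NUM_THREADS=1 OPENBLAS_NUM_THREADS=1 timeout 500 python3 srch2.py
```

```text
-0.034
 [0.    0.001 0.002 0.   ]
 {'psi1': 40.0, 'p1': [550.0, -170.0, 370.0], 't2': 20.0, 'g2': -10.0, 'psi2': 45.0, 'p2': [570.0, -10.0, 320.0], 'off': [-10.0, 0.0, 60.0], 'c': 12.0}
 [1.09, 0.48, -1.29, 1.56, 0.46, 1.45, -1.09]
 [1.07, 0.28, -1.4, 1.91, 0.51, 0.91, -1.31]
 [0.87, 0.65, -1.2, 2.25, 1.69, 0.65, -0.1]
 [0.79, 0.78, -1.11, 2.26, 1.9, 0.72, -0.25]
-0.034
 [0.    0.003 0.001 0.   ]
 {'psi1': 50.0, 'p1': [610.0, -150.0, 340.0], 't2': 35.0, 'g2': -30.0, 'psi2': 90.0, 'p2': [580.0, 30.0, 280.0], 'off': [-0.0, 0.0, 60.0], 'c': 3.0}
 [0.92, 0.6, -1.25, 1.48, 0.57, 1.47, -1.03]
 [0.78, 0.32, -1.33, 2.05, 1.09, 0.91, -1.15]
 [0.86, 0.66, -1.19, 2.23, 1.68, 0.66, -0.08]
 [0.79, 0.78, -1.11, 2.26, 1.9, 0.72, -0.25]
-0.031
 [0.    0.001 0.001 0.   ]
 {'psi1': 40.0, 'p1': [560.0, -10.0, 320.0], 't2': 25.0, 'g2': -20.0, 'psi2': 55.0, 'p2': [570.0, -80.0, 280.0], 'off': [-20.0, 0.0, 60.0], 'c': 22.0}
 [0.83, 0.47, -1.27, 1.68, 0.46, 1.34, -1.39]
 [1.16, 0.32, -1.39, 2.01, 0.73, 0.78, -1.22]
 [0.88, 0.63, -1.2, 2.27, 1.69, 0.64, -0.12]
 [0.78, 0.78, -1.1, 2.26, 1.9, 0.71, -0.26]
-0.029
 [0.    0.001 0.001 0.   ]
 {'psi1': 40.0, 'p1': [500.0, -120.0, 360.0], 't2': 30.0, 'g2': -30.0, 'psi2': 80.0, 'p2': [510.0, 0.0, 330.0], 'off': [-30.0, 0.0, 70.0], 'c': 34.0}
 [1.21, 0.36, -1.38, 1.72, 0.36, 1.37, -1.1]
 [1.15, -0.24, -1.22, 2.08, 0.06, 0.69, -0.32]
 [0.83, 0.49, -1.06, 2.29, 1.64, 0.48, -0.11]
 [0.71, 0.69, -0.98, 2.25, 1.92, 0.6, -0.32]
```

```bash
cat >> h.py <<'E'
def trace(q,names,way,G=None):
    """simulate; print deltas from each waypoint to the next, error, joints, clearance"""
    for n,w in zip(names,way):
        x,A=F(q);d=((w[1]*A.inv()).as_rotvec(degrees=True)/5).round(1);c=999
        for _ in [0]:
            x0,A0,q1=x,A,np.array(q,float);v=(w[1]*A.inv()).as_rotvec()
            for i in range(1,11):
                q1=sim(q1,[(x+(w[0]-x)*i/10,R.from_rotvec(v*i/10)*A)],3);y,B=F(q1);c=min(c,clear(y-19*B.apply([0,0,1]),B))
        q=q1;print(n,d.tolist(),(w[0]-x).round().tolist(),"err",np.linalg.norm(err(q,*w)).round(3),q.round(2).tolist(),"mar",margin(q).round(2),"clr",round(c))
    return q
E
python3 - <<'E'
from h import *
from rig import r
q=r.state()["qpos"];G=(588,-37,72);t,az=33,-8;B=ori(t,az,az+180)
for p3,o3 in[((525,-30,260),B),((530,-60,240),B),((520,-30,220),B),((510,-30,290),ori(20,-8,172))]:
    trace(q,"p1 p2 p3 pre fin".split(),[(np.array([500,-120,360]),ori(0,0,40)),(np.array([510,0,330]),ori(30,-30,80)),(np.array(p3),o3),grasp(G,t,az,az+180,(-30,0,70)),grasp(G,t,az,az+180)]);print()
E
```

```text
p1 [0.2, 0.2, 8.3] [7.0, 140.0, 52.0] err 0.0 [1.21, 0.36, -1.38, 1.72, 0.36, 1.37, -1.1] mar 0.03 clr 168
p2 [-4.7, -3.9, 7.8] [10.0, 120.0, -30.0] err 0.0 [1.13, -0.23, -1.21, 2.08, 0.09, 0.69, -0.35] mar 0.11 clr 154
p3 [-7.4, 2.0, 16.2] [15.0, -30.0, -70.0] err 0.0 [0.74, -0.03, -0.78, 2.25, 0.12, 0.34, 1.29] mar 0.17 clr 86
pre [0.0, 0.0, 0.0] [43.0, -8.0, -134.0] err 0.08 [0.15, 0.28, -0.19, 2.29, 1.47, 0.17, -0.03] mar 0.0 clr 32
fin [0.7, -0.2, 0.5] [37.0, 22.0, -70.0] err 0.0 [0.31, 0.49, -0.42, 2.25, 2.15, 0.27, -0.67] mar 0.1 clr 20

p1 [0.2, 0.2, 8.3] [7.0, 140.0, 52.0] err 0.0 [1.21, 0.36, -1.38, 1.72, 0.36, 1.37, -1.1] mar 0.03 clr 168
p2 [-4.7, -3.9, 7.8] [10.0, 120.0, -30.0] err 0.0 [1.13, -0.23, -1.21, 2.08, 0.09, 0.69, -0.35] mar 0.11 clr 154
p3 [-7.4, 2.0, 16.2] [20.0, -60.0, -90.0] err 0.0 [0.89, 0.03, -0.89, 2.26, 0.18, 0.29, 1.29] mar 0.12 clr 68
pre [0.0, 0.0, 0.0] [38.0, 22.0, -114.0] err 0.084 [0.14, 0.28, -0.18, 2.29, 1.46, 0.17, -0.02] mar 0.0 clr 32
fin [0.7, -0.2, 0.5] [37.0, 23.0, -70.0] err 0.0 [0.3, 0.49, -0.41, 2.25, 2.15, 0.26, -0.67] mar 0.09 clr 20
[... 405 characters left out ...]
9, 1.57, 0.17, -0.12] mar 0.0 clr 34
fin [0.0, -0.0, 0.0] [30.0, 0.0, -70.0] err 0.0 [0.42, 0.52, -0.55, 2.25, 2.06, 0.33, -0.56] mar 0.16 clr 20

p1 [0.2, 0.2, 8.3] [7.0, 140.0, 52.0] err 0.0 [1.21, 0.36, -1.38, 1.72, 0.36, 1.37, -1.1] mar 0.03 clr 168
p2 [-4.7, -3.9, 7.8] [10.0, 120.0, -30.0] err 0.0 [1.13, -0.23, -1.21, 2.08, 0.09, 0.69, -0.35] mar 0.11 clr 154
p3 [-5.3, 3.7, 17.0] [0.0, -30.0, -40.0] err 0.0 [0.78, -0.01, -0.82, 2.07, 0.04, 0.73, 1.37] mar 0.33 clr 116
pre [-0.4, -2.6, -0.0] [58.0, -8.0, -164.0] err 0.113 [0.06, 0.27, -0.09, 2.29, 1.32, 0.17, 0.11] mar 0.0 clr 33
fin [0.9, -0.5, 0.6] [44.0, 29.0, -67.0] err 0.0 [0.27, 0.48, -0.36, 2.25, 2.19, 0.25, -0.72] mar 0.08 clr 20
```

```bash
cat > srch3.py <<'E'
from h import *
from rig import r
from multiprocessing import Pool
q0=r.state()["qpos"]
G=(588,-37,72)
def leg(q,w,n=16):
    x,A=F(q);v=(w[1]*A.inv()).as_rotvec();c=999;m=9
    for i in range(1,n+1):
        q=sim(q,[(x+(w[0]-x)*i/n,R.from_rotvec(v*i/n)*A)],1);m=min(m,margin(q));y,B=F(q);c=min(c,clear(y-19*B.apply([0,0,1]),B))
    return q,np.linalg.norm(err(q,*w)),m,c
def one(seed):
    g=np.random.default_rng(seed);u=g.uniform
    t,az=34,-8
    W=[(np.array([u(500,600),u(-350,-100),u(300,380)]).round(-1),ori(0,0,a:=u(0,60)//10*10)),
       (np.array([u(470,560),u(-200,50),u(260,340)]).round(-1),ori(b:=u(0,40)//5*5,c:=u(-90,30)//10*10,d:=u(a,140)//10*10)),
       (np.array([u(510,550),u(-120,0),u(190,240)]).round(-1),ori(e:=u(28,45)//1,f:=u(-45,0)//5*5,h:=f+180)),
       grasp(G,t,az,az+180,np.array([-30,0,70])),grasp(G,t,az,az+180)]
    q=q0;L=[]
    for w in W:
        q,er,m,cl=leg(q,w);L.append((er,m,cl,q.round(2).tolist()))
        if cl<12:return None
    ms=[l[1] for l in L]
    return sum(l[0] for l in L)*2-min(ms[2:]+[.15])-.3*min(ms[0],.1),[w[0].tolist() for w in W[:3]],(a,b,c,d,e,f),L
if __name__=="__main__":
    with Pool() as P:o=[x for x in P.map(one,range(900),chunksize=5) if x]
    o.sort(key=lambda t:t[0])
    for x in o[:3]:print(*x[:3]);[print("  ",np.round(l[0],3),np.round(l[1],2),round(l[2]),l[3]) for l in x[3]]
E
OMP_NUM_THREADS=1 OPENBLAS_NUM_THREADS=1 timeout 560 python3 srch3.py
```

```text
-0.15044673086223426 [[530.0, -200.0, 320.0], [500.0, -160.0, 300.0], [530.0, -120.0, 210.0]] (0.0, 25.0, -60.0, 20.0, 42.0, -40.0)
   0.0 0.3 193 [1.09, 0.41, -1.11, 1.67, 0.38, 1.3, -1.65]
   0.0 0.22 124 [1.14, 0.12, -1.19, 2.01, 0.61, 0.93, -1.59]
   0.001 0.14 28 [0.99, 0.34, -1.27, 2.3, 1.51, 0.81, -0.49]
   0.0 0.12 18 [0.92, 0.6, -1.23, 2.3, 1.7, 0.62, -0.13]
   0.0 0.15 21 [0.79, 0.78, -1.1, 2.26, 1.94, 0.72, -0.29]
-0.14313485690383024 [[510.0, -130.0, 360.0], [480.0, -190.0, 270.0], [530.0, -120.0, 220.0]] (40.0, 30.0, -10.0, 110.0, 36.0, -35.0)
   0.0 0.05 169 [1.18, 0.39, -1.36, 1.69, 0.38, 1.38, -1.1]
   0.005 0.0 183 [1.43, -0.06, -1.04, 2.21, -0.42, 0.49, 1.06]
   0.002 0.15 35 [0.94, 0.17, -1.05, 2.25, 1.16, 0.53, -0.06]
   0.0 0.14 20 [0.77, 0.44, -0.97, 2.3, 1.69, 0.42, -0.17]
   0.0 0.15 21 [0.68, 0.66, -0.92, 2.26, 1.98, 0.57, -0.39]
-0.14153964801240343 [[530.0, -200.0, 350.0], [520.0, -160.0, 320.0], [540.0, -120.0, 210.0]] (30.0, 35.0, -10.0, 130.0, 36.0, -35.0)
   0.0 0.16 214 [1.16, 0.45, -1.25, 1.62, 0.43, 1.39, -1.19]
   0.009 0.0 139 [1.0, -0.08, -0.69, 2.14, -0.37, 0.49, 1.28]
   0.002 0.18 21 [0.71, 0.17, -0.8, 2.25, 1.17, 0.49, -0.07]
   0.0 0.13 13 [0.62, 0.37, -0.77, 2.3, 1.69, 0.3, -0.2]
   0.0 0.14 21 [0.59, 0.6, -0.78, 2.26, 2.02, 0.47, -0.47]
```

```bash
python3 - <<'E'
from h import *
from rig import r
q=r.state()["qpos"];print(F(q)[0].round(1),r.state()["position"].round(1))
W=[(np.array([530,-200,320.]),ori(0,0,0)),(np.array([500,-160,300.]),ori(25,-60,20)),(np.array([530,-120,210.]),ori(42,-40,140)),grasp((588,-37,72),34,-8,172,(-30,0,70)),grasp((588,-37,72),34,-8,172)]
trace(q,["p1","p2","p3","pre","fin"],W)
v=(W[1][1]*R.from_quat(r.state()["orientation"]).inv()).as_rotvec(degrees=True)/5;print("now->p2",v.round(2),W[1][0]-r.state()["position"])
E
```

```text
[ 493.1 -260.3  308. ] [ 488.1 -255.8  300.6]
p1 [0.2, 0.1, 0.3] [37.0, 60.0, 12.0] err 0.0 [1.09, 0.41, -1.11, 1.67, 0.38, 1.3, -1.65] mar 0.3 clr 193
p2 [-4.7, -1.7, 3.9] [-30.0, 40.0, -20.0] err 0.0 [1.14, 0.12, -1.19, 2.01, 0.61, 0.93, -1.59] mar 0.22 clr 124
p3 [-9.5, 7.2, 20.4] [30.0, 40.0, -90.0] err 0.0 [0.99, 0.34, -1.26, 2.3, 1.51, 0.81, -0.48] mar 0.14 clr 28
pre [0.7, 1.5, 6.4] [39.0, 81.0, -84.0] err 0.0 [0.92, 0.6, -1.22, 2.29, 1.7, 0.62, -0.13] mar 0.15 clr 18
fin [-0.0, 0.0, -0.0] [30.0, -0.0, -70.0] err 0.0 [0.79, 0.78, -1.1, 2.26, 1.94, 0.72, -0.29] mar 0.18 clr 21
now->p2 [-4.54 -1.53  4.21] [11.93159527 95.76329249 -0.61482113]
```

{"api": "jog_arm", "payload": {
  "deltas": "0 0 0.1 14 20 7 1;0.1 0 0.2 28 40 14 1;0.2 0.1 0.3 42 56 20 1;-0.5 -0.1 0.9 37 63 17 1;-1.2 -0.4 1.5 32 70 14 1;-2 -0.7 2.1 27 77 11 1;-2.8 -1 2.7 22 83 8 1;-3.6 -1.3 3.4 17 89 4 1;-4.5 -1.5 4.2 12 96 0 1;-4.5 -1.5 4.2 12 96 0 1"
}}

```text
time: 3.48
position: [498.3, -152.9, 299.9]
orientation: [0.961, 0.177, 0.075, 0.201]
force: [-0.2, 1.1, -1.1]
finger_gap: 88.0
gripper_force: 0.0
```

```bash
cat > st.py <<'E'
from h import *
from rig import r
s=r.state();print(s["time"],s["qpos"].round(2).tolist(),s["position"].round(1),"F",s["force"].round(2),"gap",round(s["finger_gap"],1))
def to(p,A,n="->"):
    w=(A*R.from_quat(s["orientation"]).inv()).as_rotvec(degrees=True)/5;print(n,w.round(2).tolist(),(np.array(p)-s["position"]).round(1).tolist())
E
python3 - <<'E'
from st import *
to((530,-120,210),ori(42,-40,140))
E
```

```text
3.4833 [1.07, 0.14, -1.2, 2.0, 0.63, 1.0, -1.64] [ 498.3 -152.9  299.9] F [-0.16  1.1  -1.09] gap 88.0
-> [-9.52, 7.1, 20.22] [31.7, 32.9, -89.9]
```

{"api": "jog_arm", "payload": {
  "deltas": "-0.5 0.4 1.1 2 2 -5 1;-1.1 0.8 2.2 4 4 -10 1;-1.6 1.2 3.3 5 5 -15 1;-2.1 1.6 4.4 7 7 -20 1;-2.6 2 5.6 9 9 -25 1;-3.1 2.3 6.7 10 11 -30 1;-3.7 2.7 7.8 12 13 -35 1;-4.2 3.1 8.9 14 14 -40 1;-4.7 3.5 10 16 16 -45 1;-5.2 3.9 11.1 17 18 -49 1"
}}

```text
time: 4.32
position: [518.2, -138.6, 251.9]
orientation: [0.703, 0.637, -0.038, 0.312]
force: [1.1, 0.3, -0.1]
finger_gap: 87.7
gripper_force: 0.0
```

```bash
python3 - <<'E'
from st import *
to((530,-120,210),ori(42,-40,140))
E
```

```text
4.3167 [0.92, 0.27, -1.25, 2.15, 1.09, 1.02, -1.06] [ 518.2 -138.6  251.9] F [ 1.12  0.31 -0.06] gap 87.7
-> [-4.33, 3.17, 9.23] [11.8, 18.6, -41.9]
```

{"api": "jog_arm", "payload": {
  "deltas": "-0.5 0.4 1.1 2 2 -5 1;-1 0.7 2.1 3 4 -10 1;-1.5 1.1 3.1 4 6 -15 1;-2 1.5 4.2 5 8 -20 1;-2.5 1.8 5.3 7 10 -25 1;-3 2.2 6.3 8 12 -30 1;-3.4 2.5 7.3 9 14 -34 1;-3.9 2.9 8.3 11 16 -38 1;-4.3 3.2 9.2 12 18 -42 1;-4.3 3.2 9.2 12 18 -42 1"
}}

```text
time: 5.15
position: [529.4, -121.0, 209.2]
orientation: [0.322, 0.877, -0.123, 0.334]
force: [-1.2, -0.3, -0.2]
finger_gap: 87.7
gripper_force: 0.0
```

```bash
python3 - <<'E'
from st import *
to(*grasp((588,-37,72),34,-8,172,(-30,0,70)))
f=r.grab_frame("wrist");pickle.dump(f,open("w2.pkl","wb"));cv2.imwrite("pics/w2.png",f["frame"])
E
```

```text
5.15 [0.91, 0.33, -1.27, 2.3, 1.42, 0.91, -0.47] [ 529.4 -121.   209.2] F [-1.23 -0.26 -0.22] gap 87.7
-> [0.65, 1.42, 6.45] [39.1, 82.5, -83.0]
```

View pics/w2.png

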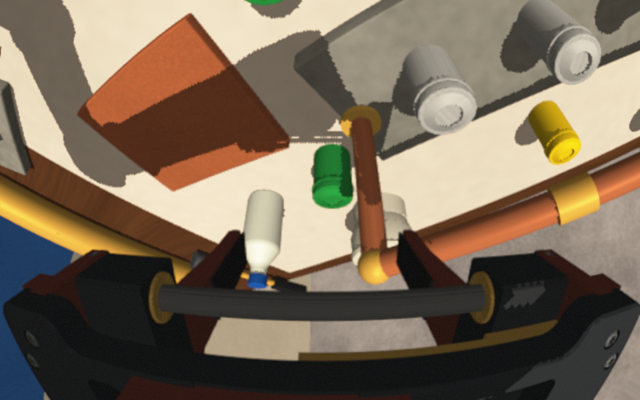

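The view is now upside down because the hand has rolled over: the first tin is at (440,100), the upright at (365,190) and the tile at (180,100). The path ahead is clear, so I go to the pre-grasp.

{"api": "jog_arm", "payload": {
  "deltas": "0 0.1 0.6 0 10 -3 1;0.1 0.3 1.3 0 22 -6 1;0.2 0.5 2 5 35 -12 1;0.3 0.7 3 10 48 -20 1;0.4 1 4 15 60 -32 1;0.5 1.2 5 23 70 -46 1;0.6 1.3 6 30 78 -60 1;0.6 1.4 6.4 36 82 -73 1;0.6 1.4 6.4 39 82 -83 1;0.6 1.4 6.4 39 82 -83 1"
}}

```text
time: 6.03
position: [569.1, -38.7, 125.6]
orientation: [0.071, 0.953, -0.021, 0.293]
force: [-0.1, -0.1, -0.4]
finger_gap: 87.3
gripper_force: 0.0
```

```bash
python3 - <<'E'
from st import *
to(*grasp((588,-37,72),34,-8,172))
f=r.grab_frame("wrist");pickle.dump(f,open("w3.pkl","wb"));cv2.imwrite("pics/w3.png",f["frame"])
E
```

```text
6.0333 [0.9, 0.56, -1.23, 2.29, 1.65, 0.66, -0.12] [569.1 -38.7 125.6] F [-0.13 -0.14 -0.37] gap 87.3
-> [-0.01, 0.03, 0.11] [29.5, 0.3, -69.3]
```

View pics/w3.png

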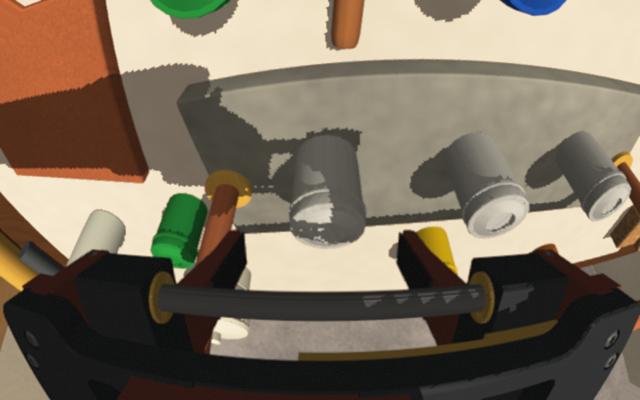

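The tin, with its lid at (327,222), is centred between the fingers at (222,255) and (420,255). I lower onto it.

{"api": "jog_arm", "payload": {
  "deltas": "0 0 0 5 0 -8 1;0 0 0 9 0 -17 1;0 0 0 13 0 -26 1;0 0 0 17 0 -35 1;0 0 0 21 0 -44 1;0 0 0 24 0 -52 1;0 0 0 27 0 -60 1;0 0 0 29 0 -66 1;0 0 0 29 0 -69 1;0 0 0 29 0 -69 1"
}}

```text
time: 6.92
position: [597.6, -37.7, 58.1]
orientation: [0.069, 0.953, -0.022, 0.294]
force: [-0.5, 0.1, -0.2]
finger_gap: 87.7
gripper_force: 0.0
```

{"api": "jog_arm", "payload": {
  "deltas": "0 0 0 0 0 0 0;0 0 0 0 0 0 0;0 0 0 0 0 0 0;0 0 0 0 0 0 0;0 0 0 0 0 0 0;0 0 0 0 0 0 0;0 0 0 0 0 0 0;0 0 0 0 0 0 0;0 0 0 0 0 0 0;0 0 0 0 0 0 0"
}}

```text
time: 7.75
position: [598.0, -37.8, 58.7]
orientation: [0.069, 0.953, -0.022, 0.294]
force: [-0.9, -0.8, 1.9]
finger_gap: 49.9
gripper_force: 30.0
```

```bash
python3 - <<'E'
from st import *
E
```

```text
7.75 [0.79, 0.75, -1.13, 2.27, 1.88, 0.77, -0.26] [598.  -37.8  58.7] F [-0.94 -0.82  1.91] gap 49.9
```

Gripped at 49.9 mm. I lift 15 mm to weigh it.

{"api": "jog_arm", "payload": {
  "deltas": "0 0 0 0 0 3 0;0 0 0 0 0 6 0;0 0 0 0 0 9 0;0 0 0 0 0 12 0;0 0 0 0 0 15 0;0 0 0 0 0 15 0;0 0 0 0 0 15 0;0 0 0 0 0 15 0"
}}

```text
time: 8.42
position: [597.8, -37.8, 73.5]
orientation: [0.069, 0.953, -0.022, 0.294]
force: [-1.1, -0.7, -1.3]
finger_gap: 49.9
gripper_force: 30.0
```

{"api": "jog_arm", "payload": {
  "deltas": "0 0 0 0 0 0 0;0 0 0 0 0 0 0;0 0 0 0 0 0 0"
}}

```text
time: 8.67
position: [597.7, -37.7, 73.4]
orientation: [0.069, 0.953, -0.022, 0.294]
force: [0.2, 0.6, -1.2]
finger_gap: 49.9
gripper_force: 30.0
```

{"api": "jog_arm", "payload": {
  "deltas": "0 0 0 0 0 0 0;0 0 0 0 0 0 0;0 0 0 0 0 0 0"
}}

```text
time: 8.92
position: [597.8, -37.7, 73.5]
orientation: [0.069, 0.953, -0.022, 0.294]
force: [-0.8, -0.2, -1.7]
finger_gap: 49.6
gripper_force: 30.0
```

It weighs about 1.4 N, so tin 1 holds wood. I lower it back, release, and plan for tin 2.

{"api": "jog_arm", "payload": {
  "deltas": "0 0 0 0 0 -4 0;0 0 0 0 0 -8 0;0 0 0 0 0 -12 0;0 0 0 0 0 -14 0;0 0 0 0 0 -15 0;0 0 0 0 0 -15 0;0 0 0 0 0 -15 0.5;0 0 0 0 0 -15 1;0 0 0 0 0 -15 1;0 0 0 0 0 -15 1"
}}

```text
time: 9.75
position: [597.8, -37.5, 58.4]
orientation: [0.069, 0.953, -0.022, 0.294]
force: [0.2, -0.7, 0.4]
finger_gap: 66.0
gripper_force: 0.0
```

{"api": "jog_arm", "payload": {
  "deltas": "0 0 0 0 0 0 1;0 0 0 0 0 0 1;0 0 0 -3 0 8 1;0 0 0 -7 0 17 1;0 0 0 -11 0 26 1;0 0 0 -15 0 35 1;0 0 0 -19 0 44 1;0 0 0 -23 0 53 1;0 0 0 -27 0 62 1;0 0 0 -29 0 70 1"
}}

```text
time: 10.58
position: [568.2, -37.4, 129.4]
orientation: [0.068, 0.953, -0.022, 0.294]
force: [-0.0, 0.0, -0.5]
finger_gap: 87.8
gripper_force: 0.0
```

```bash
python3 - <<'E'
from st import *
g=(594,85,72)
to(*grasp(g,34,-4,176,(-30,0,70)))
for az in(-8,-4,0):
    trace(s["qpos"],["pre2","g2"],[grasp(g,34,az,az+180,(-30,0,70)),grasp(g,34,az,az+180)])
    trace(s["qpos"],["pre3","g3"],[grasp((598,208,72),34,az+4,az+184,(-30,0,70)),grasp((598,208,72),34,az+4,az+184)])
E
```

```text
10.5833 [0.91, 0.55, -1.24, 2.3, 1.64, 0.66, -0.11] [568.2 -37.4 129.4] F [-0.04  0.   -0.47] gap 87.8
-> [0.02, 0.06, 0.84] [6.4, 121.6, -3.2]
pre2 [0.5, -0.0, 0.2] [12.0, 123.0, -14.0] err 0.0 [0.59, 0.62, -1.2, 2.25, 1.65, 0.79, -0.32] mar 0.19 clr 35
g2 [0.0, -0.0, -0.0] [30.0, -0.0, -70.0] err 0.0 [0.49, 0.78, -1.08, 2.22, 1.86, 0.85, -0.45] mar 0.22 clr 20
pre3 [0.5, -0.0, 1.0] [16.0, 247.0, -14.0] err 0.0 [0.31, 0.68, -1.18, 2.16, 1.61, 0.92, -0.37] mar 0.23 clr 36
g3 [0.0, -0.0, 0.0] [30.0, -0.0, -70.0] err 0.0 [0.23, 0.82, -1.06, 2.13, 1.79, 0.93, -0.47] mar 0.31 clr 10
pre2 [0.5, -0.0, 1.0] [12.0, 124.0, -14.0] err 0.0 [0.63, 0.62, -1.22, 2.26, 1.67, 0.75, -0.26] mar 0.18 clr 40
g2 [0.0, -0.0, 0.0] [30.0, -0.0, -70.0] err 0.0 [0.52, 0.79, -1.09, 2.23, 1.89, 0.81, -0.39] mar 0.21 clr 26
pre3 [0.5, -0.0, 1.8] [16.0, 248.0, -14.0] err 0.0 [0.34, 0.68, -1.19, 2.17, 1.63, 0.87, -0.31] mar 0.22 clr 38
g3 [0.0, -0.0, 0.0] [30.0, -0.0, -70.0] err 0.0 [0.26, 0.82, -1.07, 2.14, 1.82, 0.89, -0.42] mar 0.3 clr 17
pre2 [0.5, -0.0, 1.8] [12.0, 125.0, -14.0] err 0.0 [0.66, 0.63, -1.23, 2.27, 1.69, 0.71, -0.19] mar 0.17 clr 39
g2 [0.0, -0.0, 0.0] [30.0, -0.0, -70.0] err 0.0 [0.55, 0.8, -1.11, 2.24, 1.91, 0.78, -0.32] mar 0.2 clr 25
pre3 [0.5, 0.0, 2.6] [16.0, 248.0, -14.0] err 0.0 [0.37, 0.68, -1.2, 2.18, 1.64, 0.83, -0.25] mar 0.21 clr 35
g3 [0.0, -0.0, 0.0] [30.0, -0.0, -70.0] err 0.0 [0.29, 0.83, -1.08, 2.15, 1.84, 0.86, -0.36] mar 0.29 clr 20
```

{"api": "jog_arm", "payload": {
  "deltas": "0 0 0.1 0 14 0 1;0 0 0.2 1 28 0 1;0 0 0.3 2 43 0 1;0 0 0.4 3 58 0 1;0 0 0.5 4 73 0 1;0 0 0.6 5 88 0 1;0 0 0.8 6 103 0 1;0 0 0.8 6 115 0 1;0 0 0.8 6 121 -3 1;0 0 0.8 6 121 -3 1"
}}

```text
time: 11.42
position: [574.5, 84.9, 125.7]
orientation: [0.034, 0.955, -0.011, 0.295]
force: [0.0, 0.4, -0.7]
finger_gap: 88.0
gripper_force: 0.0
```

```bash
python3 - <<'E'
from st import *
to(*grasp((594,85,72),34,-4,176))
# check tin centre between fingers: project expected lid centre & measure grey blob
f=r.grab_frame("wrist");cv2.imwrite("pics/w4.png",f["frame"])
E
```

```text
11.4167 [0.62, 0.61, -1.25, 2.26, 1.62, 0.82, -0.24] [574.5  84.9 125.7] F [ 0.02  0.35 -0.75] gap 88.0
-> [0.01, 0.06, 0.03] [30.1, -0.6, -69.4]
```

View pics/w4.png

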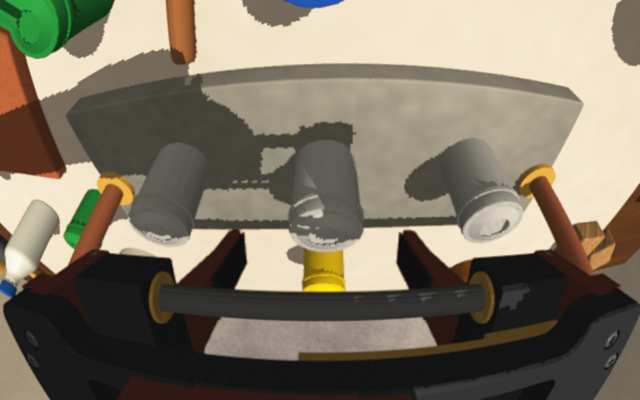

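Tin 2, with its lid at (326,225), is centred, and tin 1 stands upright at (170,195). I descend, close and lift.

{"api": "jog_arm", "payload": {
  "deltas": "0 0 0 5 0 -8 1;0 0 0 9 0 -17 1;0 0 0 13 0 -26 1;0 0 0 17 0 -35 1;0 0 0 21 0 -44 1;0 0 0 24 0 -52 1;0 0 0 27 0 -60 1;0 0 0 30 0 -66 1;0 0 0 30 0 -69 1;0 0 0 30 0 -69 1"
}}

```text
time: 12.3
position: [604.5, 83.1, 55.7]
orientation: [0.035, 0.955, -0.011, 0.294]
force: [-0.1, -0.8, -1.1]
finger_gap: 87.7
gripper_force: 0.0
```

{"api": "jog_arm", "payload": {
  "deltas": "0 0 0 0 0 0 0;0 0 0 0 0 0 0;0 0 0 0 0 0 0;0 0 0 0 0 0 0;0 0 0 0 0 0 0;0 0 0 0 0 0 0;0 0 0 0 0 0 0;0 0 0 0 0 0 0;0 0 0 0 0 0 0;0 0 0 0 0 0 0"
}}

```text
time: 13.13
position: [604.9, 83.7, 56.8]
orientation: [0.035, 0.955, -0.011, 0.295]
force: [-2.0, 1.0, 3.5]
finger_gap: 49.9
gripper_force: 30.0
```

{"api": "jog_arm", "payload": {
  "deltas": "0 0 0 0 0 3 0;0 0 0 0 0 6 0;0 0 0 0 0 9 0;0 0 0 0 0 12 0;0 0 0 0 0 15 0;0 0 0 0 0 15 0;0 0 0 0 0 15 0;0 0 0 0 0 15 0"
}}

```text
time: 13.8
position: [604.8, 83.2, 71.5]
orientation: [0.035, 0.955, -0.012, 0.294]
force: [-0.3, -0.2, -2.4]
finger_gap: 50.1
gripper_force: 30.0
```

{"api": "jog_arm", "payload": {
  "deltas": "0 0 0 0 0 0 0;0 0 0 0 0 0 0;0 0 0 0 0 0 0"
}}

```text
time: 14.05
position: [604.8, 83.3, 71.4]
orientation: [0.035, 0.955, -0.011, 0.294]
force: [0.2, 0.4, -1.1]
finger_gap: 50.4
gripper_force: 30.0
```

```bash
python3 - <<'E'
from st import *
E
```

```text
14.05 [0.54, 0.75, -1.15, 2.23, 1.79, 0.87, -0.32] [604.8  83.3  71.4] F [ 0.23  0.35 -1.06] gap 50.4
```

Tin 2 reads about 1–2 N, so it is also wood. I lower and release it, then go to tin 3.

{"api": "jog_arm", "payload": {
  "deltas": "0 0 0 0 0 -4 0;0 0 0 0 0 -8 0;0 0 0 0 0 -12 0;0 0 0 0 0 -14 0;0 0 0 0 0 -15 0;0 0 0 0 0 -15 0;0 0 0 0 0 -15 0.5;0 0 0 0 0 -15 1;0 0 0 0 0 -15 1;0 0 0 0 0 -15 1"
}}

```text
time: 14.88
position: [605.0, 83.5, 56.5]
orientation: [0.035, 0.955, -0.011, 0.295]
force: [-0.1, -0.5, -0.2]
finger_gap: 66.9
gripper_force: 0.0
```

{"api": "jog_arm", "payload": {
  "deltas": "0 0 0 0 0 0 1;0 0 0 0 0 0 1;0 0 0 -3 0 8 1;0 0 0 -7 0 17 1;0 0 0 -11 0 26 1;0 0 0 -15 0 35 1;0 0 0 -19 0 44 1;0 0 0 -23 0 53 1;0 0 0 -27 0 62 1;0 0 0 -29 0 70 1"
}}

```text
time: 15.72
position: [575.2, 83.6, 127.5]
orientation: [0.035, 0.955, -0.012, 0.295]
force: [-0.3, -0.6, -0.1]
finger_gap: 87.8
gripper_force: 0.0
```

{"api": "jog_arm", "payload": {
  "deltas": "0 0 0.1 0 14 0 1;0 0 0.2 0 28 0 1;0 0 0.3 1 43 0 1;0 0 0.4 1 58 0 1;0 0 0.5 2 73 0 1;0 0 0.6 2 88 0 1;0 0 0.8 3 103 0 1;0 0 0.8 3 115 0 1;0 0 0.8 3 123 0 1;0 0 0.8 3 123 0 1"
}}

```text
time: 16.55
position: [578.5, 208.5, 127.3]
orientation: [0.001, 0.956, -0.0, 0.295]
force: [0.5, -0.4, -0.5]
finger_gap: 87.9
gripper_force: 0.0
```

```bash
python3 - <<'E'
from st import *
to(*grasp((598,208,72),34,0,180))
f=r.grab_frame("wrist");cv2.imwrite("pics/w5.png",f["frame"])
E
```

```text
16.55 [0.35, 0.67, -1.24, 2.17, 1.59, 0.96, -0.29] [578.5 208.5 127.3] F [ 0.51 -0.42 -0.47] gap 87.9
-> [-0.0, 0.06, 0.02] [30.1, -0.5, -71.0]
```

View pics/w5.png

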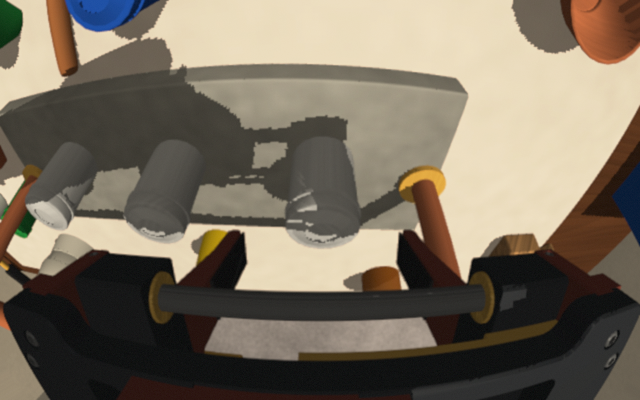

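Tin 3, with its lid at (323,222), is centred, and tins 1 and 2 stand upright at (62,185) and (163,190). I descend, grip and lift.

{"api": "jog_arm", "payload": {
  "deltas": "0 0 0 5 0 -8 1;0 0 0 9 0 -17 1;0 0 0 13 0 -26 1;0 0 0 17 0 -35 1;0 0 0 21 0 -44 1;0 0 0 24 0 -52 1;0 0 0 27 0 -60 1;0 0 0 30 0 -66 1;0 0 0 30 0 -70 1;0 0 0 30 0 -70 1"
}}

```text
time: 17.43
position: [608.5, 206.2, 55.4]
orientation: [0.002, 0.956, -0.001, 0.294]
force: [0.4, 0.1, 0.3]
finger_gap: 87.9
gripper_force: 0.0
```

{"api": "jog_arm", "payload": {
  "deltas": "0 0 0 0 0 0 0;0 0 0 0 0 0 0;0 0 0 0 0 0 0;0 0 0 0 0 0 0;0 0 0 0 0 0 0;0 0 0 0 0 0 0;0 0 0 0 0 0 0;0 0 0 0 0 0 0;0 0 0 0 0 0 0;0 0 0 0 0 0 0"
}}

```text
time: 18.27
position: [608.9, 207.5, 57.1]
orientation: [0.001, 0.955, -0.0, 0.295]
force: [-0.6, 5.1, 2.5]
finger_gap: 50.3
gripper_force: 30.0
```

{"api": "jog_arm", "payload": {
  "deltas": "0 0 0 0 0 3 0;0 0 0 0 0 6 0;0 0 0 0 0 9 0;0 0 0 0 0 12 0;0 0 0 0 0 15 0;0 0 0 0 0 15 0;0 0 0 0 0 15 0;0 0 0 0 0 15 0"
}}

```text
time: 18.93
position: [608.7, 206.1, 71.4]
orientation: [0.002, 0.956, -0.001, 0.295]
force: [-0.6, 0.5, -6.2]
finger_gap: 50.5
gripper_force: 30.0
```

{"api": "jog_arm", "payload": {
  "deltas": "0 0 0 0 0 0 0;0 0 0 0 0 0 0;0 0 0 0 0 0 0"
}}

```text
time: 19.18
position: [608.7, 206.3, 71.4]
orientation: [0.002, 0.956, -0.001, 0.295]
force: [0.0, 0.2, -4.5]
finger_gap: 50.4
gripper_force: 30.0
```

```bash
python3 - <<'E'
from st import *
C=np.array([470,-312,72-10.]) 
for az in(-40,-30,-20,-10):
    q=trace(s["qpos"],["lift","mid1","mid2","above","down"],[grasp((555,208,150),34,-4,176),grasp((525,50,175),34,-10,170),grasp((520,-150,175),34,az,az+180),grasp(C,34,az,az+180,(0,0,60)),grasp(C,34,az,az+180)]);print(az)
E
```

```text
19.1833 [0.29, 0.8, -1.14, 2.14, 1.73, 0.97, -0.35] [608.7 206.3  71.4] F [ 0.03  0.22 -4.46] gap 50.4
lift [0.5, 0.0, -0.5] [-38.0, 9.0, 51.0] err 0.0 [0.34, 0.69, -1.25, 2.18, 1.6, 0.96, -0.38] mar 0.16 clr 22
mid1 [0.0, -0.0, -1.2] [-30.0, -159.0, 25.0] err 0.0 [0.81, 0.56, -1.4, 2.32, 1.56, 0.8, -0.26] mar 0.01 clr 54
mid2 [0.0, 0.0, -6.0] [-7.0, -205.0, 0.0] err 0.0 [1.07, 0.53, -1.29, 2.27, 1.51, 0.85, -0.37] mar 0.12 clr 25
above [0.0, -0.0, -0.0] [-50.0, -162.0, -53.0] err 0.0 [1.38, 0.64, -1.18, 2.3, 1.78, 0.68, -0.23] mar 0.14 clr 28
down [0.0, -0.0, -0.0] [0.0, -0.0, -60.0] err 0.0 [1.3, 0.79, -1.1, 2.32, 2.0, 0.77, -0.4] mar 0.12 clr 125
-40
lift [0.5, 0.0, -0.5] [-38.0, 9.0, 51.0] err 0.0 [0.34, 0.69, -1.25, 2.18, 1.6, 0.96, -0.38] mar 0.16 clr 22
mid1 [0.0, -0.0, -1.2] [-30.0, -159.0, 25.0] err 0.0 [0.81, 0.56, -1.4, 2.32, 1.56, 0.8, -0.26] mar 0.01 clr 54
mid2 [0.0, 0.0, -4.0] [-6.0, -203.0, 0.0] err 0.0 [1.17, 0.55, -1.35, 2.3, 1.56, 0.76, -0.21] mar 0.06 clr 34
above [0.0, -0.0, 0.0] [-50.0, -162.0, -53.0] err 0.0 [1.47, 0.69, -1.24, 2.3, 1.79, 0.6, -0.03] mar 0.14 c
[... 529 characters left out ...]
1.73, 0.52, 0.24] mar 0.13 clr 43
down [0.0, 0.0, 0.0] [0.0, -0.0, -60.0] err 0.0 [1.48, 0.88, -1.21, 2.31, 1.99, 0.61, 0.06] mar 0.13 clr 133
-20
lift [0.5, 0.0, -0.5] [-38.0, 9.0, 51.0] err 0.0 [0.34, 0.69, -1.25, 2.18, 1.6, 0.96, -0.38] mar 0.16 clr 22
mid1 [0.0, -0.0, -1.2] [-30.0, -159.0, 25.0] err 0.0 [0.81, 0.56, -1.4, 2.32, 1.56, 0.8, -0.26] mar 0.01 clr 54
mid2 [0.0, 0.0, -0.0] [-5.0, -200.0, 0.0] err 0.002 [1.33, 0.6, -1.41, 2.31, 1.54, 0.55, 0.21] mar 0.0 clr 52
above [0.0, -0.0, 0.0] [-50.0, -161.0, -52.0] err 0.0 [1.6, 0.77, -1.29, 2.26, 1.59, 0.44, 0.58] mar 0.12 clr 52
down [0.0, 0.0, 0.0] [0.0, -0.0, -60.0] err 0.0 [1.54, 0.9, -1.21, 2.29, 1.9, 0.5, 0.35] mar 0.15 clr 142
-10
```

Tin 3 weighs about 5 N, so it is bronze and the only one. I plan the carry to the tile centre.

```bash
python3 - <<'E'
from st import *
C=np.array([470,-312,63.]) 
W=[grasp((555,205,150),34,-8,172),grasp((530,50,178),34,-25,155),grasp((520,-150,178),34,-40,140),grasp(C,34,-40,140,(0,0,40)),grasp(C,34,-40,140)]
trace(s["qpos"],["lift","mid1","mid2","above","down"],W)
for i,w in enumerate(W):to(*w,i)
E
```

```text
19.1833 [0.29, 0.8, -1.14, 2.14, 1.73, 0.97, -0.35] [608.7 206.3  71.4] F [ 0.03  0.22 -4.46] gap 50.4
lift [0.5, -0.0, -1.3] [-38.0, 5.0, 51.0] err 0.0 [0.32, 0.69, -1.23, 2.17, 1.58, 1.0, -0.43] mar 0.18 clr 22
mid1 [0.0, -0.0, -3.4] [-26.0, -158.0, 28.0] err 0.0 [0.66, 0.54, -1.31, 2.27, 1.47, 0.95, -0.46] mar 0.1 clr 38
mid2 [0.0, -0.0, -3.0] [-11.0, -202.0, 0.0] err 0.0 [1.07, 0.52, -1.29, 2.27, 1.49, 0.84, -0.35] mar 0.12 clr 25
above [0.0, 0.0, 0.0] [-50.0, -162.0, -75.0] err 0.0 [1.34, 0.67, -1.13, 2.31, 1.85, 0.68, -0.3] mar 0.13 clr 28
down [0.0, -0.0, -0.0] [0.0, -0.0, -40.0] err 0.0 [1.29, 0.77, -1.09, 2.32, 2.0, 0.75, -0.41] mar 0.12 clr 125
0 [0.02, 0.05, -1.55] [-43.2, -2.8, 62.9]
1 [0.02, 0.05, -4.95] [-69.1, -160.8, 90.9]
2 [0.03, 0.05, -7.95] [-80.6, -363.1, 90.9]
3 [0.03, 0.05, -7.95] [-130.6, -525.1, 15.9]
4 [0.03, 0.05, -7.95] [-130.6, -525.1, -24.1]
```

{"api": "jog_arm", "payload": {
  "deltas": "0 0 0 -3 0 5 0;0 0 -0.1 -7 0 12 0;0 0 -0.3 -12 0 20 0;0 0 -0.5 -17 -1 28 0;0 0 -0.7 -22 -1 36 0;0 0 -0.9 -27 -2 44 0;0 0 -1.1 -32 -2 51 0;0 0 -1.3 -37 -3 57 0;0 0 -1.5 -41 -3 61 0;0 0 -1.5 -43 -3 63 0"
}}

```text
time: 20.02
position: [565.3, 204.1, 135.6]
orientation: [0.065, 0.953, -0.02, 0.294]
force: [0.9, 0.4, -5.5]
finger_gap: 50.4
gripper_force: 30.0
```

{"api": "jog_arm", "payload": {
  "deltas": "0 0 -0.2 -1 -6 5 0;0 0 -0.5 -3 -18 11 0;0 0 -0.9 -6 -34 17 0;0 0 -1.3 -10 -52 22 0;0 0 -1.7 -13 -71 25 0;0 0 -2.1 -16 -90 28 0;0 0 -2.5 -19 -109 28 0;0 0 -2.9 -22 -128 28 0;0 0 -3.2 -24 -145 28 0;0 0 -3.4 -26 -158 28 0"
}}

```text
time: 20.85
position: [539.3, 42.5, 162.6]
orientation: [0.207, 0.933, -0.065, 0.288]
force: [0.3, 0.1, -5.5]
finger_gap: 50.2
gripper_force: 30.0
```

{"api": "jog_arm", "payload": {
  "deltas": "0 0 -0.3 -1 -16 0 0;0 0 -0.6 -2 -34 0 0;0 0 -0.9 -3 -54 0 0;0 0 -1.2 -4 -75 0 0;0 0 -1.5 -5 -96 0 0;0 0 -1.8 -6 -117 0 0;0 0 -2.1 -7 -138 0 0;0 0 -2.4 -9 -159 0 0;0 0 -2.7 -10 -180 0 0;0 0 -3 -11 -201 0 0"
}}

```text
time: 21.68
position: [527.8, -157.9, 162.7]
orientation: [0.326, 0.898, -0.102, 0.277]
force: [-0.1, 0.8, -4.6]
finger_gap: 50.2
gripper_force: 30.0
```

```bash
python3 - <<'E'
from st import *
to(*grasp((470,-312,63),34,-40,140,(0,0,40)))
E
```

```text
21.6833 [0.98, 0.43, -1.21, 2.26, 1.4, 0.83, -0.33] [ 527.8 -157.9  162.7] F [-0.09  0.75 -4.58] gap 50.2
-> [0.05, 0.03, -0.01] [-49.7, -161.0, -75.4]
```

{"api": "jog_arm", "payload": {
  "deltas": "0 0 0 -6 -20 -3 0;0 0 0 -12 -40 -8 0;0 0 0 -18 -60 -15 0;0 0 0 -24 -80 -24 0;0 0 0 -30 -100 -35 0;0 0 0 -36 -120 -46 0;0 0 0 -42 -138 -57 0;0 0 0 -47 -152 -67 0;0 0 0 -50 -161 -75 0;0 0 0 -50 -161 -75 0"
}}

```text
time: 22.52
position: [475.6, -320.0, 85.7]
orientation: [0.328, 0.898, -0.102, 0.275]
force: [-0.2, 0.6, -5.4]
finger_gap: 50.2
gripper_force: 30.0
```

{"api": "jog_arm", "payload": {
  "deltas": "0 0 0 0 0 -5 0;0 0 0 0 0 -10 0;0 0 0 0 0 -15 0;0 0 0 0 0 -20 0;0 0 0 0 0 -24 0;0 0 0 0 0 -28 0;0 0 0 0 0 -31 0;0 0 0 0 0 -34 0;0 0 0 0 0 -36 0;0 0 0 0 0 -36 0"
}}

```text
time: 23.35
position: [478.7, -316.5, 51.0]
orientation: [0.325, 0.899, -0.1, 0.277]
force: [1.1, -0.3, -4.6]
finger_gap: 50.6
gripper_force: 30.0
```

```bash
python3 - <<'E'
from st import *
to(*grasp((470,-312,63),34,-40,140))
f=r.grab_frame("side");pickle.dump(f,open("s6.pkl","wb"));cv2.imwrite("pics/s6.png",f["frame"])
E
```

```text
23.35 [1.22, 0.67, -1.02, 2.33, 1.94, 0.72, -0.42] [ 478.7 -316.5   51. ] F [ 1.06 -0.32 -4.61] gap 50.6
-> [0.04, 0.03, -0.05] [-0.5, -2.3, -3.8]
```

View pics/s6.png

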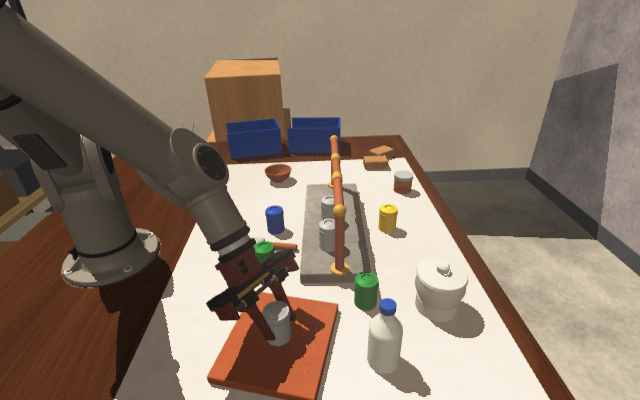

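The tin, at (277,325), hangs upright just above the tile. I lower it in small steps and watch the force.

{"api": "jog_arm", "payload": {
  "deltas": "0 0 0 0 0 -1 0;0 0 0 0 0 -2 0;0 0 0 0 0 -3 0;0 0 0 0 0 -3 0;0 0 0 0 0 -3 0"
}}

```text
time: 23.82
position: [478.8, -316.7, 48.5]
orientation: [0.325, 0.899, -0.101, 0.277]
force: [-1.0, 0.2, -4.2]
finger_gap: 50.3
gripper_force: 30.0
```

{"api": "jog_arm", "payload": {
  "deltas": "0 0 0 0 0 -1 0;0 0 0 0 0 -1 0;0 0 0 0 0 -1 0;0 0 0 0 0 -1 0"
}}

```text
time: 24.15
position: [478.8, -316.7, 47.5]
orientation: [0.325, 0.899, -0.101, 0.277]
force: [0.1, 0.1, -5.1]
finger_gap: 50.4
gripper_force: 30.0
```

{"api": "jog_arm", "payload": {
  "deltas": "0 0 0 0 0 -1 0;0 0 0 0 0 -1 0;0 0 0 0 0 -1 0;0 0 0 0 0 -1 0"
}}

```text
time: 24.48
position: [479.1, -316.8, 47.1]
orientation: [0.325, 0.899, -0.101, 0.277]
force: [-4.3, 2.1, 6.0]
finger_gap: 50.4
gripper_force: 30.0
```

{"api": "jog_arm", "payload": {
  "deltas": "0 0 0 0 0 -1 0;0 0 0 0 0 -1 0;0 0 0 0 0 -1 0;0 0 0 0 0 -1 0"
}}

```text
time: 24.82
position: [479.2, -316.7, 46.9]
orientation: [0.324, 0.899, -0.102, 0.278]
force: [-10.7, 5.0, 15.9]
finger_gap: 50.1
gripper_force: 30.0
```

The tin is in contact with the tile. I ease off 1 mm, open and retreat up and back.

{"api": "jog_arm", "payload": {
  "deltas": "0 0 0 0 0 1 0;0 0 0 0 0 1 0;0 0 0 0 0 1 0.4;0 0 0 0 0 1 0.7;0 0 0 0 0 1 1;0 0 0 0 0 1 1;0 0 0 0 0 1 1;0 0 0 0 0 1 1;0 0 0 0 0 1 1;0 0 0 0 0 1 1"
}}

```text
time: 25.65
position: [478.9, -316.7, 46.5]
orientation: [0.325, 0.899, -0.101, 0.277]
force: [-0.1, 0.9, 0.5]
finger_gap: 87.5
gripper_force: 0.0
```

{"api": "jog_arm", "payload": {
  "deltas": "0 0 0 0 0 0 1;0 0 0 0 0 8 1;0 0 0 0 0 18 1;0 0 0 0 0 30 1;0 0 0 0 0 45 1;0 0 0 0 0 62 1;0 0 0 0 0 80 1;0 0 0 0 0 98 1;0 0 0 0 0 115 1;0 0 0 0 0 125 1"
}}

```text
time: 26.48
position: [479.5, -316.7, 173.5]
orientation: [0.324, 0.899, -0.101, 0.278]
force: [0.3, -0.1, -0.1]
finger_gap: 88.0
gripper_force: 0.0
```

```bash
python3 - <<'E'
from st import *
f=r.grab_frame("side");g=r.grab_frame("scene")
cv2.imwrite("pics/end.png",np.vstack([cv2.resize(f["frame"][165:400,190:420],(516,300)) if 0 else f["frame"][160:400],g["frame"][120:300]]))
E
```

```text
26.4833 [1.35, 0.35, -1.1, 2.26, 1.38, 0.5, 0.04] [ 479.5 -316.7  173.5] F [ 0.26 -0.06 -0.12] gap 88.0
```

View pics/end.png

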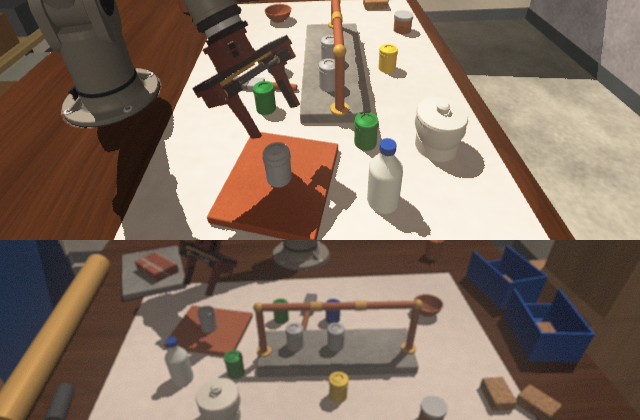

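The bronze tin stands upright on the tile at (277,165), and the two wooden tins stand on the ledge at (328,75) and (328,47). The bowl, brush and bottle have not moved, and the arm is clear, so I hand in.

```bash
python3 -c "
from rig import r
print(r.job_done())"
```

```text
the job is handed in; nothing more can be done
None
```

Job handed in at about 26.5 s: the one bronze tin (the +y one, about 5 N) stands upright on the tile, the two wooden tins (1–2 N) are back upright on the ledge, and the bowl, brush and bottle look undisturbed in the last pictures; no verdict was returned.

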